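# Check the height of a carved printing block

### The arm

A 7-joint arm with a two-finger parallel gripper is mounted at the origin on the work surface. World frame = base frame: x ahead of the robot, y to its left, z up, the work surface at z = 0. Lengths are in m, angles in rad, forces in N, time in s.
With the tool pointing down it reaches from about 0.425 to 0.825 m from the base axis. Payload 3.6 kg.
Tool frame: the origin (TCP) lies where the fingers leave the gripper's body, on its centre line; the fingertips stand 73 mm ahead of it and the grasp point (between the pads) lies 54 mm ahead of it; x points along the fingers, y is the direction in which the jaws open and shut, and the axes are right-handed (so a half turn about x gives the same grasp; the last joint's range is limited). The gripper opens to 85 mm and grips with 20 to 120 N. Pads are 22 mm wide; open, the fingers measure 114 mm over their backs; the gripper's body (76 mm by 85 mm) begins 54 mm behind the grasp point. The pads swing forward as they close: fully open they stand 13 mm farther back than shut.
Start: joints at [1.185, 0.615, -0.013, 1.423, 0.008, 1.103, -0.04], TCP at [0.228, -0.609, 0.304] pointing down, gripper open.
Joint ranges: [-3.12, 3.12], [-0.3, 2.06], [-1.34, 1.32], [0.26, 2.42], [-1.36, 4.5], [0.01, 1.98], [-2.84, 2.84]. Speed limits (rad/s): [2.79, 2.79, 3.14, 3.14, 3.14, 3.14, 3.14].

### API

Orientations are given as a unit quaternion [x, y, z, w].
In Python, from station import arm, snapshot, camera_info, ticket gives the robot as it stands. Calls block until the motion is done:
- arm.movep(position, orientation): joint-space move of the TCP to a pose.
- arm.line_to(position, velocity=0.15, ori=None): straight line of the TCP; ori=None keeps the orientation; velocity is the mean speed in m/s.
- arm.move_j(angles): joint-space move.
- arm.move_gripper(opening, effort=None): opening from 0.0 (shut) to 1.0 (fully open); effort is the grip in N (None keeps the last); returns when the fingers have stopped.
- arm.pause(seconds).
- arm.ik(position, orientation): joint angles nearest the present ones, or None.
- snapshot(name): name is "scene" or "top" or "wrist"; returns the picture (384x512x3 uint8, blue, green, red); there is no depth.
- camera_info(name): a dict with "fx", "fy", "cx", "cy" (pixels), "R" (3x3) and "t" (3): a world point X has camera coordinates R X + t; the wrist camera has in their place "T_tool_cam" (4x4, takes a point from camera to tool coordinates, whose origin is the TCP and whose axes are the tool frame's). Camera axes: x right, y down, z forward; pixel columns grow to the right and rows downward; lengths in m; the calibration is good to about 2 mm. A picture is of the moment at which its call begins: read the wrist's pose just before it. camera_info takes no time and is no camera call.
A pose or a line that the arm cannot do raises arm.MotionError and nothing moves.
- ticket.finish_job(): hands the job in, once; it reports no verdict.
Readings, each from a call of its own:
- arm.read_time(): time.
- arm.read_joint_positions(): joint angles.
- arm.read_dq(): joint speeds.
- arm.read_effort(): joint torques, N m.
- arm.read_tool_pos(): TCP position.
- arm.read_eef_rot(): TCP orientation.
- arm.read_ft_force(): force on the tool from outside, world axes, zero at the start.
- arm.read_wrist_torque(): the same for the moment, N m.
- arm.read_opening(): opening from 0.0 (shut) to 1.0 (fully open).
Only numpy, scipy, OpenCV 4.12 (cv2) and the standard library are available. Lean on these libraries where they do the work, as an engineer would, in place of code of your own. Each camera call takes 0.05 s, during which the arm holds its last target.

### The job

Check the height of the carved printing block: pick up the bridge gauge by its black grip, carry it over and, still holding it, lower it astride the block so that its legs stand flat on the table beyond the block's two long sides and its sprung foot rests on the middle of the block's top. Then let go and leave it standing there showing the height. Do not drop the gauge or push the block about.

Things in the scene. Friction and masses are not known exactly. Their poses are not given: they have to be found in the camera images.
- gauge: Loose aluminium bridge gauge, up to 0.6 kg. Two legs (50 mm in x, 12 thick, 50 tall) at y = -44 and +44 mm, 76 mm clear between; a bridge on them, 36 mm in x, 100 in y, z 50 to 62 mm; a black grip on top; a sprung foot (16 mm disc) hanging midway. Origin: at table level midway between the legs, under foot and grip; z up. Its x points away from the robot, within 30 degrees.
- gauge_grip (a point): Centre of the gauge's black upright grip, a plain post 26 mm in the gauge's x, 40 mm in its y, 45 mm tall, on the middle of the bridge. The point is 85 mm straight above the gauge's origin; the post spans z 62 to 107 mm. Grip it from above across its 26 mm (closing along the gauge's x), with fingertips above the bridge (62 mm). Same axes as the gauge.
- gauge_foot (a joint): The gauge's reading in m: how far the foot is pushed up. 0 = foot fully down, its underside level with the legs' undersides; at most 0.040. With the legs on the table it reads the height of what is under the foot. The spring takes about 1.5 N at 0.024, less than the gauge's weight, so the gauge stands by itself. A pointer shows it on the +y leg.
- block: The carved printing block, loose, 0.1 to 0.15 kg: light wood with a grey-brown carved lino face, 80 mm in x, 40 in y, 24 high overall. Origin: centre of its underside, z up. Its long axis (x) points away from the robot, within 30 degrees. In the same row, not to be measured: a wooden strip (150 x 22 x 12 mm) and a wooden rod (140 mm long, 16 thick).
There are look-alikes about, which are no part of the job. Leave any brown or turquoise look-alike of the gauge alone.

How it is judged:
On the way, in this order (a step that is already met when the one before it is completed fails the run):
1. the gauge is lifted clear of the table (25 mm or more) with its foot hanging free (height (world z) of gauge above 0.025 m and value of joint gauge_foot below 0.004 m), for 0.1 s.
2. still held in the fingers, the gauge is lowered over the block's middle (within 20 mm) until the block has pushed its foot up by at least 12 mm (horizontal distance between gauge and block below 0.02 m and value of joint gauge_foot above 0.012 m and contact force between the fingers and gauge above 0.5 N and contact force between gauge and block above 0.1 N), for 0.05 s.
At the end, for the whole second after the job is handed in: The gauge stands released, still and upright (3 degrees), legs on the table, its centre within 20 mm of the block's centre seen from above, its foot pressing on the block and reading 24 mm (21.5 to 26.5); the block lies flat, within 25 mm of where it started (horizontal distance between gauge and block below 0.02 m and value of joint gauge_foot between 0.0215 and 0.0265 m and height (world z) of each of gauge, block below 0.004 m and angle between each of gauge, block's own z axis and vertical below 0.06 rad and contact force between gauge and block above 0.1 N and distance of block from where it was at the start of the episode below 0.025 m and linear speed of gauge below 0.02 m/s); the robot touches nothing.
It fails at once if the block is pushed more than 40 mm from where it lay (distance of block from where it was at the start of the episode above 0.04 m).
It also fails if it takes over 42 s, if anything falls off the work surface, if the arm or the gripper's body presses on something with over 40 N, if the wrist force passes 120 N, or if a joint passes its speed limit or range.

## Working session

There is one attempt and no reset: what is moved stays moved. The work goes in short steps, each a Python script; the robot and the scene stay as the last script left them, time stands still between calls to the robot, and variables do not carry over. Pictures are saved under pics/ and viewed, and the job is handed in when it is done.

```bash
mkdir -p pics
python3 - <<'E'
from station import arm, snapshot, camera_info
import cv2
for n in("scene","top","wrist"):
    cv2.imwrite(f"pics/{n}0.png",snapshot(n)); print(n,camera_info(n))
print(arm.read_time(),arm.read_eef_rot(),arm.read_tool_pos())
E
```

```text
scene {'fx': 369.76234756364227, 'fy': 369.76234756364227, 'cx': 259.1864422607441, 'cy': 187.14122200913562, 'R': array([[ 0.14656394,  0.98919973,  0.00170428],
       [ 0.79594423, -0.11690706, -0.59397434],
       [-0.58736002,  0.08841173, -0.80448218]]), 't': array([-0.07480502, -0.34169687,  1.22748988])}
top {'fx': 362.25591244998196, 'fy': 362.25591244998196, 'cx': 257.0961796086856, 'cy': 196.09317328625295, 'R': array([[ 0.01061608, -0.99994088,  0.00235455],
       [-0.99449497, -0.01080368, -0.10422588],
       [ 0.10424516, -0.00123512, -0.99455086]]), 't': array([-0.02717606,  0.49176101,  0.91692924])}
wrist {'fx': 279.88474453403785, 'fy': 279.88474453403785, 'cx': 252.24307024847735, 'cy': 192.26570114450178, 'T_tool_cam': array([[-6.32665794e-04, -3.28752780e-01,  9.44415803e-01,
        -7.02845370e-02],
       [ 9.99999784e-01, -3.76262174e-04,  5.38924084e-04,
         1.05967863e-03],
       [ 1.78175152e-04,  9.44415940e-01,  3.28752948e-01,
        -8.53060020e-02],
       [ 0.00000000e+00,  0.00000000e+00,  0.00000000e+00,
         1.00000000e+00]])}
0.15 [-0.69563254 -0.12687149  0.69587552 -0.12552389] [ 0.22812419 -0.60819814  0.30302045]
```

View pics/scene0.png

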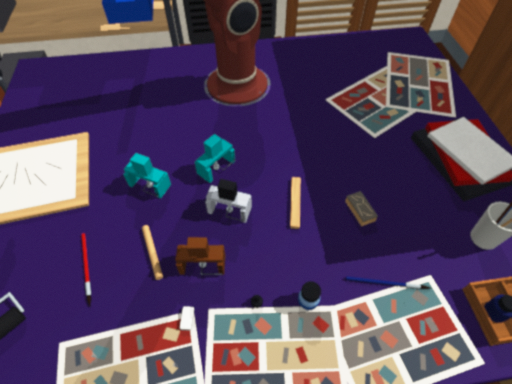

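View pics/top0.png

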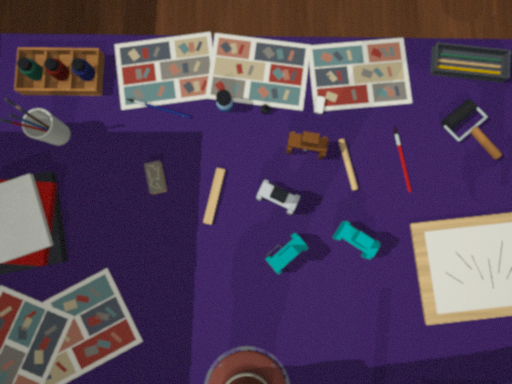

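Candidates for the gauge (top picture): silver with black post (278,196), brown (308,143), turquoise (288,253) and (358,239). I choose the silver one. Candidates for the block: grey-brown block (155,177), strip (215,196), rod (348,165). I choose the one at (155,177). Next I check both in close crops.

```bash
cat > h.py <<'E'
import numpy as np, cv2
from station import camera_info
def proj(n,P):
    c=camera_info(n);X=np.atleast_2d(P)@c["R"].T+c["t"]
    return np.c_[c["fx"]*X[:,0]/X[:,2]+c["cx"],c["fy"]*X[:,1]/X[:,2]+c["cy"]]
def back(n,uv,z):
    c=camera_info(n);d=c["R"].T@np.array([(uv[0]-c["cx"])/c["fx"],(uv[1]-c["cy"])/c["fy"],1]);o=-c["R"].T@c["t"]
    return o+d*(z-o[2])/d[2]
E
python3 - <<'E'
from h import *
t=cv2.imread("pics/top0.png");s=cv2.imread("pics/scene0.png")
f=lambda i,x,y:cv2.resize(i[y-25:y+25,x-33:x+33],(396,300),interpolation=cv2.INTER_CUBIC)
cv2.imwrite("pics/crop0.png",np.vstack([np.hstack([f(t,278,196),f(t,155,177)]),np.hstack([f(s,229,202),f(s,361,209)])]))
print(back("top",(278,194),.107),back("top",(155,177),.024),back("scene",(229,187),.107),back("scene",(361,207),.024))
E
```

```text
[ 0.4890514  -0.07145375  0.107     ] [0.53959001 0.24608579 0.024     ] [ 0.49875635 -0.06798674  0.107     ] [0.54505229 0.24811981 0.024     ]
```

View pics/crop0.png

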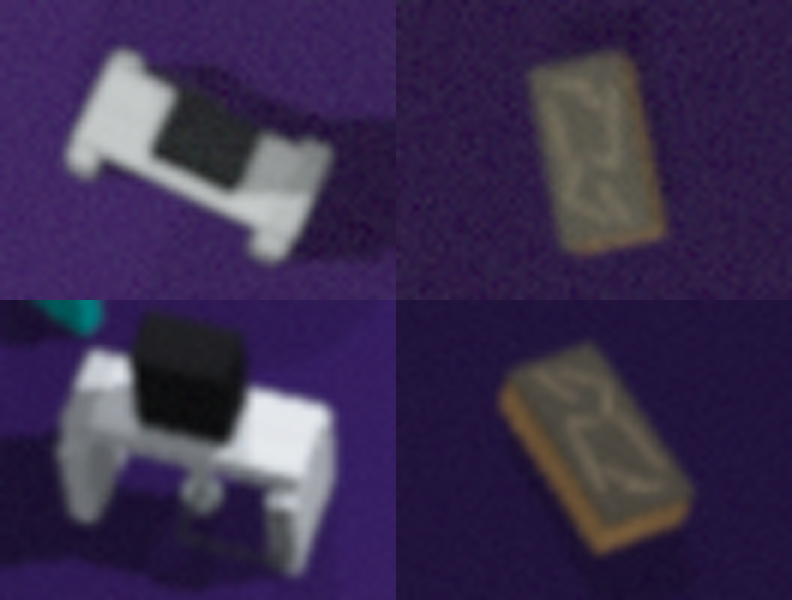

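The crops confirm both: the silver gauge has the black post, and the block has a grey carved face with wooden sides. Next I look closer with the wrist camera, over the block first and then the gauge.

```bash
cat >> h.py <<'E'
from scipy.spatial.transform import Rotation as Rn
def quat(th,flip=0):
    y=np.array([np.cos(th),np.sin(th),0])*(-1 if flip else 1); x=np.array([0,0,-1.])
    return Rn.from_matrix(np.c_[x,y,np.cross(x,y)]).as_quat()
def wcam(p,q):
    c=camera_info("wrist");T=np.eye(4);T[:3,:3]=Rn.from_quat(q).as_matrix();T[:3,3]=p
    W=np.linalg.inv(T@c["T_tool_cam"]);return dict(c,R=W[:3,:3],t=W[:3,3])
def cproj(c,P):
    X=np.atleast_2d(P)@c["R"].T+c["t"];return np.c_[c["fx"]*X[:,0]/X[:,2]+c["cx"],c["fy"]*X[:,1]/X[:,2]+c["cy"]]
E
python3 - <<'E'
from h import *
from station import arm,snapshot
import json
tg=np.radians(-22);tb=np.radians(12.5)
for f in (0,1):
    for p,t in(((.494,-.07,.142),tg),((.542,.247,.142),tb),((.494,-.07,.3),tg),((.542,.247,.3),tb)):
        j=arm.ik(list(p),list(quat(t,f)));print(f,None if j is None else np.round(j,2))
E
```

```text
0 [ 0.25  0.63 -0.23  2.02  0.28  0.52 -0.56]
0 [-0.17  0.77 -0.49  1.74  0.5   0.76 -0.7 ]
0 [ 0.35  0.41 -0.36  1.85  0.18  0.92 -0.47]
0 [ 0.06  0.68 -0.92  1.58  0.57  1.17 -0.76]
1 [-0.24  0.68  0.51  2.03 -0.6   0.58 -2.83]
1 [ 0.14  1.03 -1.15  1.73  1.04  1.13  2.01]
1 [ 0.81  0.62 -1.15  1.84  0.63  1.11  2.19]
1 [ 0.15  0.78 -1.15  1.57  0.73  1.28  2.24]
```

Run:
```python
from h import *
from station import arm,snapshot
import pickle
D={}
for n,p,t in(("g",(.494,-.07,.30),np.radians(-22)),("b",(.542,.247,.25),np.radians(12.5))):
    arm.movep(list(p),list(quat(t)));arm.pause(.2)
    D[n]=(arm.read_tool_pos(),arm.read_eef_rot());im=snapshot("wrist");cv2.imwrite(f"pics/w{n}.png",im)
    print(arm.read_time(),D[n])
pickle.dump(D,open("D.pkl","wb"))
```

```text
2.55 (array([ 0.4940128 , -0.07076981,  0.29990615]), array([-0.58644693, -0.39493509,  0.58660124, -0.39497502]))
4.0333 (array([0.5427125 , 0.24518052, 0.25025901]), array([ 0.44337605,  0.55034811, -0.44358061,  0.55115414]))
```

View pics/wg.png

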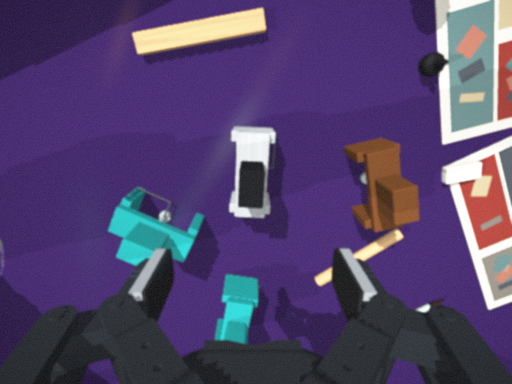

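View pics/wb.png

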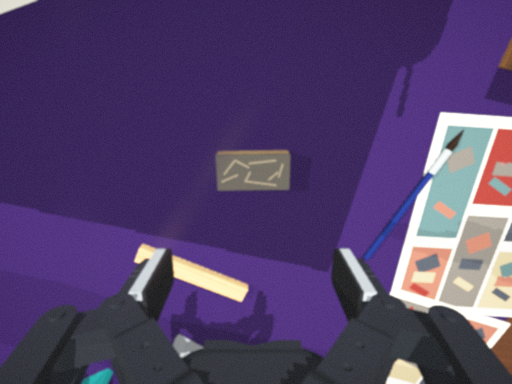

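The wrist picture shows the gauge at (253,172) with its black post at (251,185), and the block face at (253,170). Next I magnify both for the corners.

Run:
```python
import cv2,numpy as np
g=cv2.imread("pics/wg.png");b=cv2.imread("pics/wb.png")
f=lambda i,x,y,w,h:cv2.resize(i[y:y+h,x:x+w],None,fx=6,fy=6,interpolation=cv2.INTER_CUBIC)
cv2.imwrite("pics/wc.png",np.hstack([f(g,223,122,60,100),cv2.copyMakeBorder(f(b,213,140,72,60),0,240,0,0,0)])[:600])
cv2.imwrite("pics/wc2.png",f(b,205,140,100,60))
```

```text
(no output)
```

View pics/wc.png

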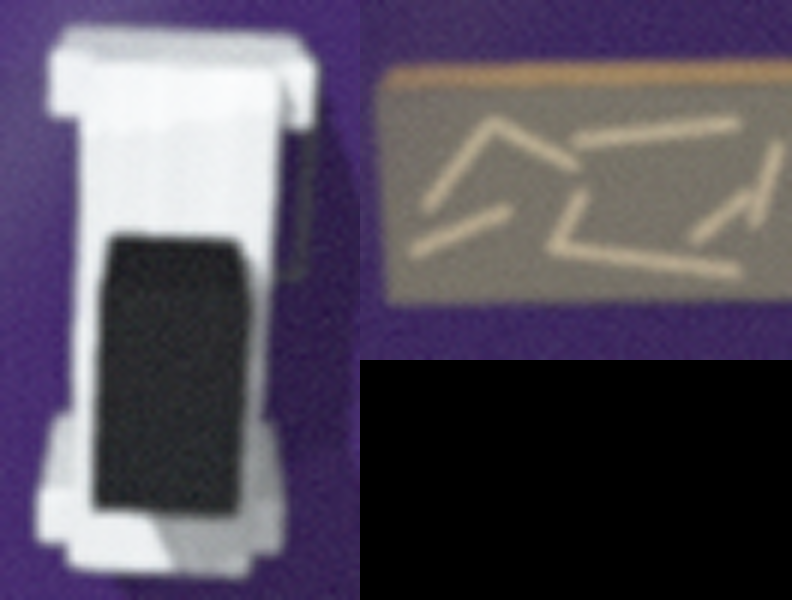

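View pics/wc2.png

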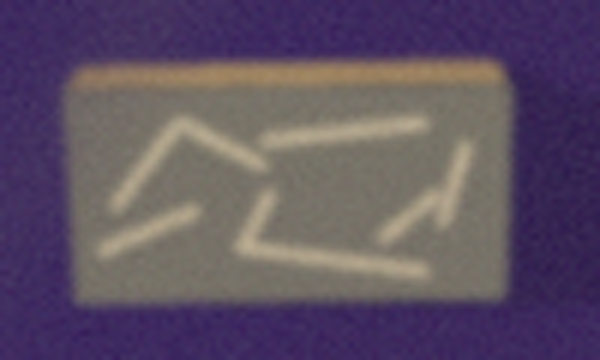

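```bash
cat > fit.py <<'E'
from h import *
import pickle
from scipy.optimize import least_squares
D=pickle.load(open("D.pkl","rb"))
T=camera_info("top")
px=lambda l,o:(np.array(l,float)+.5)/6-.5+np.array(o)
gw=[(103,283),(248,283),(93,508),(240,514),(68,568),(250,577)]
gW=[(-.013,.02,.107),(.013,.02,.107),(-.013,-.02,.107),(.013,-.02,.107),(-.018,-.05,.062),(.018,-.05,.062)]
gt=[(178,92),(262,130),(237,190),(152,155)];gT=[(.013,.02,.107),(.013,-.02,.107),(-.013,-.02,.107),(-.013,.02,.107)]
bw=[(68,85),(513,82),(508,298),(77,303)];bW=[(-.04,.02,.024),(.04,.02,.024),(.04,-.02,.024),(-.04,-.02,.024)]
bt=[(134,72),(231,52),(268,240),(174,252)];bT=[(.04,.02,.024),(.04,-.02,.024),(-.04,-.02,.024),(-.04,.02,.024)]
def fit(obs,x0):
    def r(x):
        c,s=np.cos(x[2]),np.sin(x[2]);out=[]
        for cam,W,p,w in obs:
            W=np.array(W);P=np.c_[x[0]+c*W[:,0]-s*W[:,1],x[1]+s*W[:,0]+c*W[:,1],W[:,2]]
            out.append(w*(cproj(cam,P)-p).ravel())
        return np.concatenate(out)
    s=least_squares(r,x0);return s.x,np.round(s.fun,1)
for n,w,W,t,TT,ow,ot,x0 in(("g",gw,gW,gt,gT,(223,122),(245,171),(.494,-.07,-.38)),("b",bw,bW,bt,bT,(205,140),(122,152),(.542,.247,.22))):
    A=(wcam(*D[n]),W,px(w,ow),1);B=(T,TT,px(t,ot),1)
    for o in([A],[B],[A,B]):
        x,f=fit(o,x0);print(n,np.round(x[:2],4),round(np.degrees(x[2]),2),f)
E
python3 fit.py
```

```text
g [ 0.4918 -0.0743] -24.63 [-1.3 -0.3  1.3  0.8 -0.8  0.5  0.3  0.5  0.5 -0.7  0.  -1. ]
g [ 0.4886 -0.0741] -22.65 [-0.7  0.   0.7  0.3  0.7  0.3 -0.7 -0.5]
g [ 0.4914 -0.0742] -24.28 [-1.9 -0.1  0.8  0.9 -1.   0.7  0.1  0.6  0.4 -0.5 -0.  -1.  -0.4 -1.3
  0.8 -0.6  0.5 -0.7 -0.7 -2. ]
b [0.5436 0.2492] 12.84 [-0.3  0.5  0.3  0.3 -0.2 -0.3  0.1 -0.5]
b [0.5391 0.2455] 13.16 [ 0.9  0.6 -0.3  0.6 -0.6 -1.2 -0.   0.1]
b [0.5429 0.2487] 12.91 [-0.9  0.9 -0.4  0.6 -0.8 -0.  -0.5 -0.1 -0.1 -0.9 -1.3 -0.8 -1.8 -2.7
 -1.2 -1.4]
```

Run:
```python
from h import *
from station import arm,snapshot
import pickle
q=list(quat(np.radians(-24.4)));x,y=.4914,-.0742
arm.move_gripper(.75,40)
arm.movep([x,y,.26],q)
arm.line_to([x,y,.145],.12,q);arm.pause(.1)
print(arm.read_tool_pos(),arm.read_ft_force())
im=snapshot("wrist");cv2.imwrite("pics/pre.png",im)
print(arm.read_time())
```

```text
[ 0.49188093 -0.07419691  0.14572077] [ 0.75956001 -1.34434933  1.18434056]
6.875
```

View pics/pre.png

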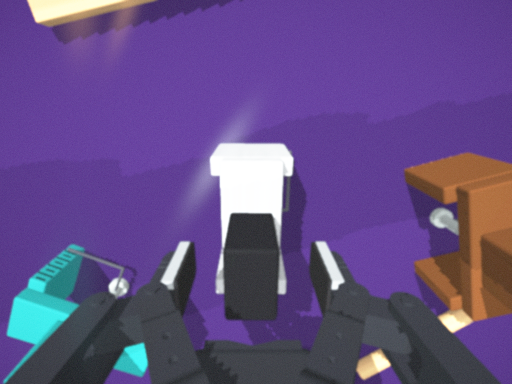

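The black post (252,265) stands centred between the fingertips (180 and 325) and square to them. Next I grip, lift and check.

Run:
```python
from h import *
from station import arm,snapshot
import pickle
f0=arm.read_ft_force()
arm.move_gripper(0,40);arm.pause(.2)
o=arm.read_opening()
p=arm.read_tool_pos();arm.line_to([p[0],p[1],.25],.08);arm.pause(.4)
print(o,arm.read_opening(),f0,arm.read_ft_force(),arm.read_wrist_torque())
P=(arm.read_tool_pos(),arm.read_eef_rot())
im=snapshot("wrist");cv2.imwrite("pics/held.png",im);cv2.imwrite("pics/helds.png",snapshot("scene"))
pickle.dump(P,open("H.pkl","wb"));print(P,arm.read_time())
s=cv2.imread("pics/helds.png")[120:270,130:330];cv2.imwrite("pics/helds2.png",cv2.resize(s,None,fx=4,fy=4,interpolation=2))
```

```text
0.29734439471584334 0.2965249791484557 [ 0.5543428   0.09660987 -0.46450614] [-0.27609997 -0.35976735 -5.62010289] [-0.01875421 -0.03082908 -0.01971652]
(array([ 0.49140314, -0.07420676,  0.24992424]), array([-0.59431816, -0.38310502,  0.59440377, -0.38301518])) 9.4667
```

View pics/held.png

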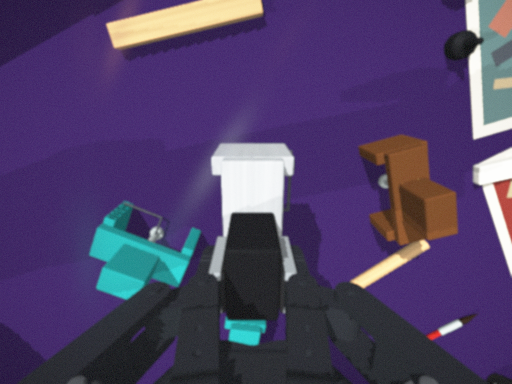

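View pics/helds2.png

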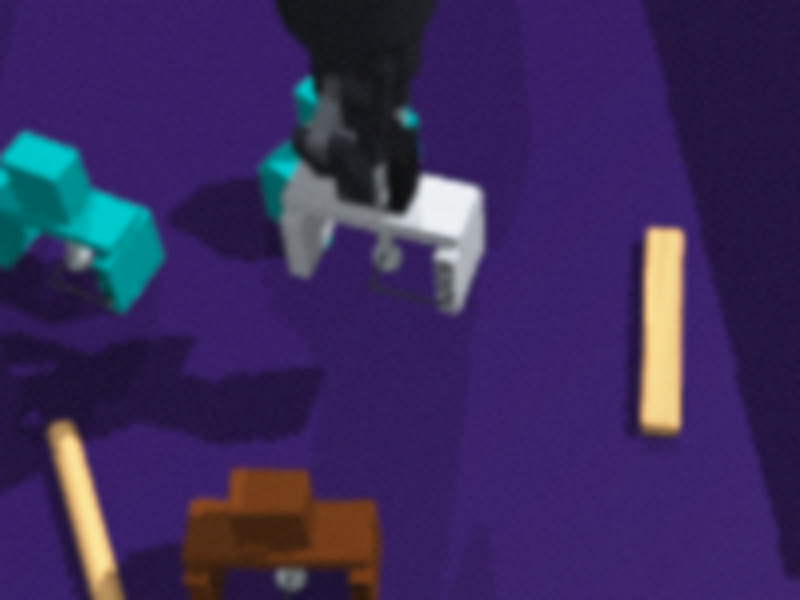

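Run:
```python
from h import *
c=camera_info("wrist");Ti=np.linalg.inv(c["T_tool_cam"])
def pr(P,dx=0,dy=0,h=.1455): # gauge-frame point -> tool: x=h-z, y=gx+dx, z=-(gy+dy)
    X=Ti@np.array([h-P[2],P[0]+dx,-(P[1]+dy),1]);return np.round((c["fx"]*X[0]/X[2]+c["cx"],c["fy"]*X[1]/X[2]+c["cy"]),1)
for dy in(-.005,0,.005):print(dy,[pr(P,0,dy).tolist() for P in((-.018,.05,.062),(.018,.05,.062),(-.013,.02,.062),(.013,.02,.062),(-.013,.02,.107),(.013,.02,.107),(-.025,.05,.0),(.025,.05,.05))])
im=cv2.imread("pics/held.png")[130:280,200:310];cv2.imwrite("pics/held2.png",cv2.resize(im,None,fx=4,fy=4,interpolation=2))
```

```text
-0.005 [[218.5, 168.6], [282.2, 168.6], [228.8, 217.2], [272.1, 217.2], [221.0, 258.6], [278.9, 258.6], [218.5, 148.6], [291.7, 163.7]]
0 [[218.1, 159.9], [282.5, 159.9], [228.6, 209.5], [272.3, 209.5], [220.6, 248.9], [279.3, 248.8], [218.3, 142.2], [292.1, 155.5]]
0.005 [[217.8, 151.1], [282.8, 151.0], [228.4, 201.6], [272.5, 201.6], [220.1, 238.8], [279.6, 238.8], [218.0, 135.6], [292.5, 147.2]]
```

View pics/held2.png

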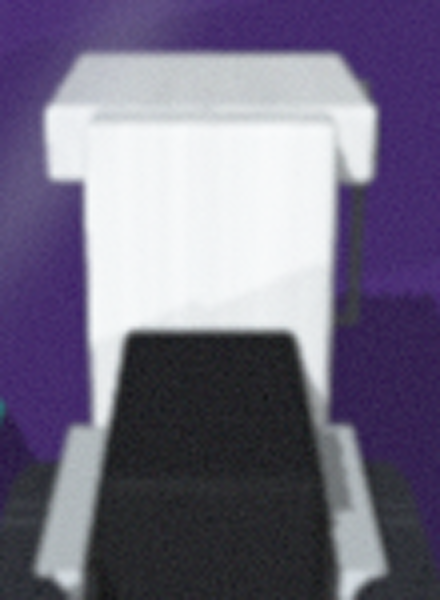

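The gauge is held square and centred, with the foot hanging free and about 5.2 N of weight. Next I carry it over the block at height and check before lowering.

Run:
```python
from h import *
from station import arm,snapshot
q=list(quat(np.radians(12.9)));x,y=.5433,.2488
arm.line_to([x,y,.25],.18,q)
arm.line_to([x,y,.195],.08,q);arm.pause(.4)
p,r=arm.read_tool_pos(),arm.read_eef_rot()
im=snapshot("wrist");s=snapshot("scene");t=snapshot("top")
c=wcam(p,r)
th=np.radians(12.9)
def blk(cam,x=.5433,y=.2488):
    W=np.array([(a,b,h) for h in(.024,) for a,b in((-.04,.02),(.04,.02),(.04,-.02),(-.04,-.02))])
    return np.round(cproj(cam,np.c_[x+np.cos(th)*W[:,0]-np.sin(th)*W[:,1],y+np.sin(th)*W[:,0]+np.cos(th)*W[:,1],W[:,2]]),1).tolist()
print(p,arm.read_time(),blk(c),blk(camera_info("scene")))
cv2.imwrite("pics/hw.png",im)
cv2.imwrite("pics/hs.png",np.hstack([cv2.resize(s[140:260,310:410],None,fx=4,fy=4,interpolation=2),cv2.resize(t[117:237,105:205],None,fx=4,fy=4,interpolation=2)]))
```

```text
[0.54337228 0.24880287 0.19524946] 12.8167 [[206.5, 170.7], [296.4, 170.7], [294.2, 212.0], [208.8, 212.1]] [[359.8, 191.7], [376.8, 216.8], [362.4, 221.9], [345.9, 196.4]]
```

View pics/hw.png

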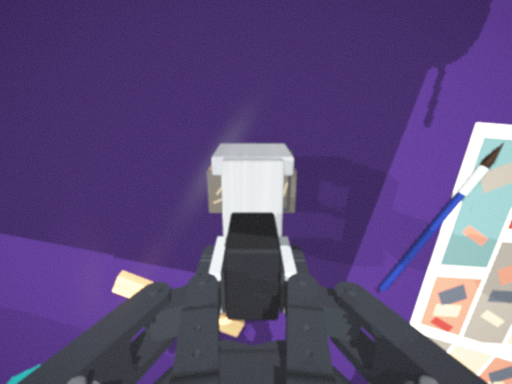

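View pics/hs.png

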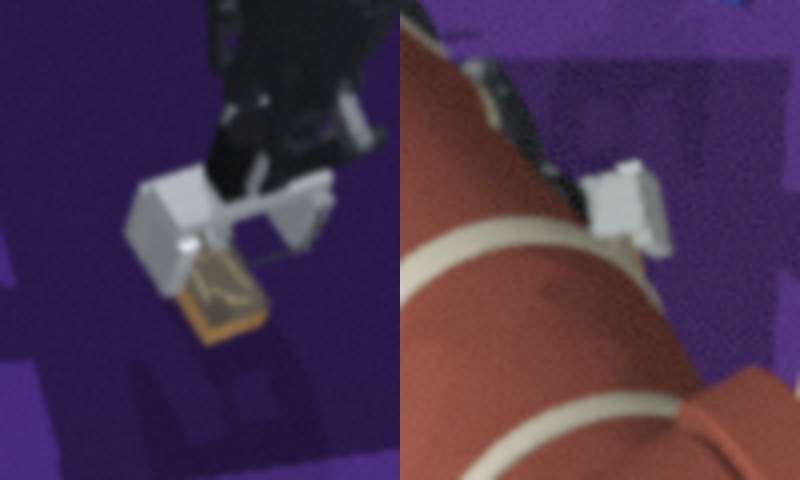

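In the wrist picture the block edges at columns 207 and 296 and row 212 match the prediction, so the gauge is centred. Lowering until the legs take load.

Run:
```python
from h import *
from station import arm,snapshot
q=list(quat(np.radians(12.9)));x,y=.5433,.2488
f0=arm.read_ft_force()[2]
arm.line_to([x,y,.155],.05,q);arm.pause(.2);print(f0,arm.read_ft_force(),arm.read_tool_pos()[2])
z=.15
while z>.1405:
    arm.line_to([x,y,z],.03,q);arm.pause(.1);f=arm.read_ft_force();print(z,arm.read_tool_pos()[2],np.round(f,2))
    if f[2]-f0>5.0:break
    z-=.001
cv2.imwrite("pics/lw.png",snapshot("wrist"));s=snapshot("scene")
cv2.imwrite("pics/ls.png",cv2.resize(s[140:260,300:420],None,fx=5,fy=5,interpolation=2));print(arm.read_time())
```

```text
-4.16305381266627 [ 0.12627089 -0.31604296 -3.65820849] 0.15524550765465142
0.15 0.1500486727354024 [ 1.18  0.77 -3.82]
0.149 0.14908825830911238 [ 0.81  0.57 -4.12]
0.148 0.14805867401149206 [ 0.4  -0.59 -4.77]
0.147 0.14700145498851344 [ 1.51 -0.73 -3.76]
0.146 0.14598158986236343 [-0.07  0.75 -2.92]
0.145 0.14535950653579405 [-0.73 -0.34  1.46]
16.2333
```

View pics/ls.png

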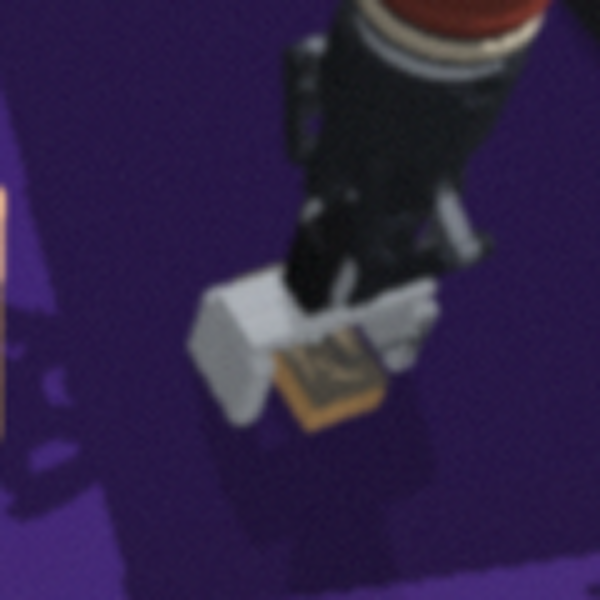

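The legs straddle the block and stand on the table: TCP z is 0.1454, as at the grasp, and the load has reversed. Next I let go and withdraw.

Run:
```python
from h import *
from station import arm,snapshot
q=list(quat(np.radians(12.9)));x,y=.5433,.2488
arm.move_gripper(.7);arm.pause(.2)
arm.line_to([x,y,.27],.1,q);arm.pause(.5)
p,r=arm.read_tool_pos(),arm.read_eef_rot()
w=snapshot("wrist");s=snapshot("scene");c=wcam(p,r);th=np.radians(12.9)
def P(W):
    W=np.array(W);return np.c_[x+np.cos(th)*W[:,0]-np.sin(th)*W[:,1],y+np.sin(th)*W[:,0]+np.cos(th)*W[:,1],W[:,2]]
print(arm.read_time(),np.round(arm.read_ft_force(),1),arm.read_opening())
print("post",cproj(c,P([(-.013,.02,.107),(.013,.02,.107),(.013,-.02,.107),(-.013,-.02,.107)])).round(1).tolist(),"blk",cproj(c,P([(-.04,.02,.024),(.04,.02,.024),(.04,-.02,.024),(-.04,-.02,.024)])).round(1).tolist())
cv2.imwrite("pics/ew.png",cv2.resize(w[110:250,170:340],None,fx=4,fy=4,interpolation=2))
cv2.imwrite("pics/es.png",cv2.resize(s[150:250,310:410],None,fx=6,fy=6,interpolation=2))
```

```text
18.8583 [ 0.2 -0.2 -0.3] 0.6995248900775454
post [[236.5, 173.2], [266.7, 173.2], [265.9, 215.7], [237.4, 215.7]] blk [[216.7, 153.9], [286.8, 153.9], [285.4, 187.2], [218.1, 187.2]]
```

View pics/ew.png

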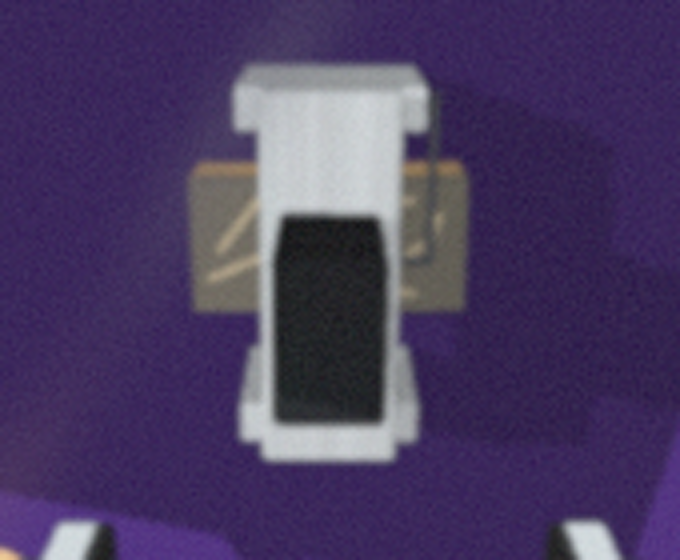

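View pics/es.png

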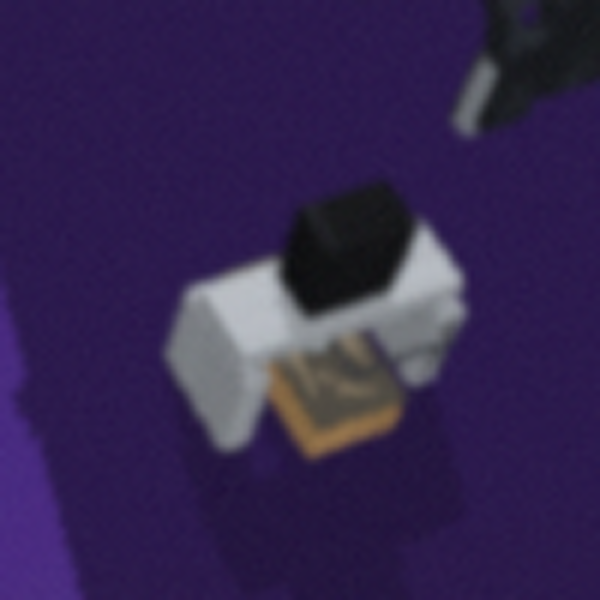

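The gauge post (columns 239–266, bottom row 215) and the block (217–286, bottom row 187) sit where predicted, so they are concentric to within a few mm, upright and released. Handing in.

```bash
python3 -c "
from station import ticket;ticket.finish_job()"
```

```text
the job is handed in; nothing more can be done
```

The bridge gauge is standing released and upright astride the carved block, and I handed the job in at about 19 s; no verdict was reported.

I gripped it by its black post, lifted it about 105 mm, carried it over, lowered it until the legs took the load, then let go and withdrew straight up.

- **Position:** in the last wrist picture the gauge and block lie within a pixel or two of where I predicted. They are centred to about 2–3 mm, and the block has not visibly moved. The tool carries no load after release.
- **Touchdown:** when the legs met the table the TCP was at 0.1454 m, against 0.1457 m when I picked the gauge up. So the legs should be flat on the table.
- **Not checked directly:** I could not read the pointer at this resolution. The 24 mm reading is inferred from the legs standing on the table with the foot over the block.
- **Disagreement:** the top camera put the gauge about 3 mm and the block about 6 mm from where the wrist camera did. I relied mainly on the wrist camera, and its later pictures matched the predictions.

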